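# Bolt the lid of the patient's carrying box

## Robot

A 6-joint arm with a two-finger parallel gripper is mounted at the origin on the work surface. World frame = base frame: x ahead of the robot, y to its left, z up, the work surface at z = 0. Lengths are in m, angles in rad, forces in N, time in s.
With the tool pointing down it reaches from about 0.3 to 0.775 m from the base axis. Payload 14.6 kg.
Tool frame: the origin (TCP) lies at the very end of the fingers, on their centre line; the grasp point (between the pads) lies 19 mm behind it; z points along the fingers, y is the direction in which the jaws open and shut (so a half turn about z gives the same grasp; the last joint's range is limited). The gripper opens to 85 mm and grips with 20 to 120 N. Pads are 22 mm wide; open, the fingers measure 114 mm over their backs; the gripper's body (76 mm by 85 mm) begins 54 mm behind the grasp point. The pads swing forward as they close: fully open they stand 13 mm farther back than shut.
Start: joints at [-1.294, 0.3, 1.521, -0, 1.321, -0.067], TCP at [0.185, -0.518, 0.231] pointing down, gripper open.
Joint ranges: [-3.03, 3.03], [-0.79, 2.21], [0.23, 2.52], [-1.04, 4.18], [0, 3.07], [-2.55, 2.55]. Speed limits (rad/s): [2.22, 2.22, 2.57, 3.14, 3.14, 3.14].

## Interface

Orientations are given as a rotation vector (axis times angle).
In Python, from plant import monitor, eyes, workorder gives the robot as it stands.
- The arm moves only by the shell command python3 -m pendant 'ROWS' [OPENING] [FORCE]. ROWS is JSON, a list of rows, each a list of 4 numbers: the shift along the tool's x, y, z as a fraction of full scale, then the turn about the tool's z as a fraction of full scale. In form: [[tx, ty, tz, turn], ...]. A call has 1 to 10 rows; each row shifts and turns the commanded pose from where the row before left it, along the tool's axes as they then stand; what a row does not reach is not made up. Full scale, the value 1, is 0.1 m for a shift and 10 degrees for a turn. A row lasts 1/8 s, in which the tool goes at most 62.5 mm and 10.7 degrees, less where a joint would pass 70% of its speed; a pose out of reach is approached as far as the arm can. A call with a number of a shift or a turn outside -1 to 1 is refused whole. A call with a gripper value outside its range is refused whole. OPENING is the opening, from 0 (shut) to 1 (fully open), set as the call begins (- or left out, the last holds). The fingers move at their own pace and stop on an object; FORCE is the grip in N (left out, the last holds). Time passes only in rows, so rows that do not move let the fingers close. It gives the time, the measured TCP pose, the force and the opening at its end, in the units of the state.
- monitor.state(): the state, without advancing time (a new reading comes with each control period).
- eyes.read_camera(name): name is "scene" or "top"; returns a dict with "frame" (384x512x3 uint8, red, green, blue), "z_map" (384x512 float32, m along the optical axis (not along the pixel's ray), 0 where there is no reading), "fovy" (degrees; the focal length in pixels is half the picture's height over the tangent of half this angle, whatever the lens; pixels are square), "cx", "cy" (the principal point, pixels), "eye" and "orientation" of the camera in the world. Camera axes: x right, y down, z forward; pixel columns grow to the right and rows downward; lengths in m; the calibration is good to about 2 mm. A picture is of the moment at which its call begins.
- workorder.close_job(): hands the job in, once; it reports no verdict.
The state is a dict: "clock": time; "joint_pos": joint angles; "qvel": joint speeds; "effort": joint torques, N m; "tcp_pos": TCP position; "tcp_rot": TCP orientation; "contact_force": force on the tool from outside, world axes, zero at the start; "wrist_torque": the same for the moment, N m; "width": finger opening in m.
Only numpy, scipy, OpenCV 4.12 (cv2) and the standard library are available. Lean on these libraries where they do the work, as an engineer would, in place of code of your own. Each camera call takes 0.05 s, during which the arm holds its last target. There are 200 camera calls.

## Task

The bird is back in its carrying box and the lid is shut but not bolted. Bolt it with a fingertip: push the bolt's knob along its slot until the bolt is fully home in its keep, then turn the corner and push the handle over and right down into the side notch, so that it cannot slide back. Only push, never take the knob between the fingers; keep the box still and the lid shut, leave the bottle, the bowl and the tape where they are, and finish with the hand clear of everything.

Things in the scene. Friction and masses are not known exactly. Their poses are not given: they have to be found in the camera images.
- crate: Loose carrying box, 3 to 5 kg, grey panels, 260 (x) x 340 (y) x 175 mm high. Origin at the centre of its underside, z up, -x its front, +y its left. The front 55 mm of the top is a fixed deck with the bolt's keep (steel staple 28 mm high at x = -104 mm, y = 0); behind it lies the lid, level with the deck. A carrying handle lies folded on the lid, 13 mm high, x = 63 to 113 mm, |y| < 63 mm.
- lid (a joint): Angle of the lid about its hinge along the rear (+x) top edge of the box, rad: 0 shut, grows as it lifts. Starts shut.
- bolt (a joint): Travel of the bolt, m: 0 drawn back, 0.050 fully home (end stop). The steel rod, 13 mm thick, lies along the box's x at y = 0, its axis 14 mm above the lid, in a barrel on the lid; it shoots forward (box -x) over the lid's edge into the keep. Sliding takes about 3 N; it stays where it is left. Starts 0 to 15 mm out.
- handle (a joint): Turn of the bolt's handle about the rod, rad: 0 straight up, 1.5 lying over to the box's left (+y) at the bottom of the notch (end stop). It turns stiffly (about 1 N at the knob) and stays where it is left; pressed straight down while half over it may bind, pushed along its arc it moves freely. The slot lets it lean only about 0.2 rad until the bolt's travel is over 0.046. Starts at 0.
- knob (a point): Centre of the steel ball, 20 mm in diameter, at the end of the handle, 45 mm from the rod's axis; its stem is a round pin 8 mm thick. Handle up: 59 mm above the lid, straight over the rod. Handle down: 17 mm above the lid, 45 mm to the left of the rod. z axis outward along the handle, x axis along the box's x.
- corner (a point): Corner of the barrel's L-shaped slot, on the rod's axis, 14 mm above the lid, axes as the box's. The barrel is 21 mm in diameter, 93 mm long; the lips of its slot reach 30 mm above the lid. From here the slot (11 mm wide) runs 53 mm to the rear (+x) along the top, and the notch (12 mm wide) down round the left (+y) side. The stem stands here when the bolt is home.
- bottle: Bystander: white plastic bottle, 86 mm in diameter, 215 mm tall, on the table beside the box. Origin at the centre of its underside.
- bowl: Bystander: open steel bowl, 116 mm across, 45 mm high, on the table beside the box. Origin at the centre of its underside.
- tape: Bystander: roll of tape, 60 mm across, 25 mm high, lying on the lid's right half. Origin at the centre of its underside.

How it is judged:
By the outcome, as a careful person would: the job done as asked, in the order asked, and still so for the second after the job is handed in, with the robot touching nothing.
It also fails if it takes over 51 s, if anything falls off the work surface, if the arm or the gripper's body presses on something with over 40 N, if the wrist force passes 120 N, or if a joint passes its speed limit or range.

## Working session

There is one attempt and no reset: what is moved stays moved. The work goes in short steps, Python scripts to look and compute and a shell command to move; the robot and the scene stay as the last step left them, time stands still between calls to the robot, and variables do not carry over. Pictures are saved under pics/ and viewed, about 8 in all and at most 12, crops included, and the job is handed in when it is done.

```bash
mkdir -p pics; ls; cat > h.py <<'E'
import numpy as np, cv2
from scipy.spatial.transform import Rotation as R
from plant import monitor, eyes, workorder
def cam(n):
    c=eyes.read_camera(n); np.savez(f'{n}.npz',**{k:np.array(v) for k,v in c.items()}); return c
def load(n): return dict(np.load(f'{n}.npz'))
def rot(c):
    o=np.array(c['orientation'],float)
    return o if o.shape==(3,3) else (R.from_rotvec(o).as_matrix() if o.size==3 else R.from_quat(o).as_matrix())
def ray(c,u,v):
    f=c['frame'].shape[0]/2/np.tan(np.radians(c['fovy'])/2)
    return rot(c)@np.array([(u-c['cx'])/f,(v-c['cy'])/f,1.])
def pz(c,u,v,z):
    d=ray(c,u,v); e=np.array(c['eye']); return e+d*(z-e[2])/d[2]
def pd(c,u,v):
    return np.array(c['eye'])+ray(c,u,v)*c['z_map'][int(v),int(u)]
def cloud(c):
    f=c['frame'].shape[0]/2/np.tan(np.radians(c['fovy'])/2); h,w=c['z_map'].shape
    v,u=np.mgrid[:h,:w]; z=c['z_map']
    P=np.stack([(u-c['cx'])/f*z,(v-c['cy'])/f*z,z],-1)@rot(c).T+np.array(c['eye'])
    P[z==0]=np.nan; return P
def save(c,name,box=None,s=1):
    im=c['frame'][...,::-1]
    if box: u0,v0,u1,v1=box; im=im[v0:v1,u0:u1]
    cv2.imwrite(f'pics/{name}.png',cv2.resize(im,None,fx=s,fy=s,interpolation=cv2.INTER_CUBIC))
E
python3 - <<'E'
from h import *
print(monitor.state())
for n in('scene','top'):
    c=cam(n); print(n,c['fovy'],c['cx'],c['cy'],c['eye'],c['orientation']); save(c,n+'0',s=1.5)
    P=cloud(c); print(np.nanmin(P.reshape(-1,3),0),np.nanmax(P.reshape(-1,3),0))
E
```

```text
pics
{'clock': 0.0, 'joint_pos': array([-1.29358306e+00,  3.00463093e-01,  1.52160726e+00, -4.75297915e-06,
        1.32067900e+00, -6.66103337e-02]), 'qvel': array([ 2.21338259e-04, -1.32277645e-03,  5.76741630e-04,  1.29536789e-03,
        4.85357139e-05,  1.04999639e-03]), 'effort': array([ 2.04832257e-03, -5.43500447e+01, -3.61789334e+01, -3.97400436e-05,
        4.05887811e-03, -5.04118100e-05]), 'tcp_pos': array([ 0.18532452, -0.51758321,  0.23071463]), 'tcp_rot': array([-3.09415090e+00, -5.37225703e-01,  1.98092592e-04]), 'contact_force': array([-0.21636639, -0.34121235, -0.16325341]), 'wrist_torque': array([-0.02467415, -0.00344708, -0.01639557]), 'width': 0.08504726819797723}
scene 51.905742565039624 253.67949310170127 196.3152728833884 [ 0.97536408 -0.48038073  1.01258466] [-2.37881368 -0.74389445  0.26442787]
[-1.90474466 -0.63726747 -0.78276241] [1.61016492 2.25821195 0.6763919 ]
top 42.644013783186026 253.10602779324955 186.88957644329716 [0.35697708 0.04801033 1.27866609] [-2.03106152  2.16426575 -0.24789506]
[ 0.13023294 -1.22330048 -0.77268997] [1.71127963 1.15211557 0.68110997]
```

View pics/scene0.png

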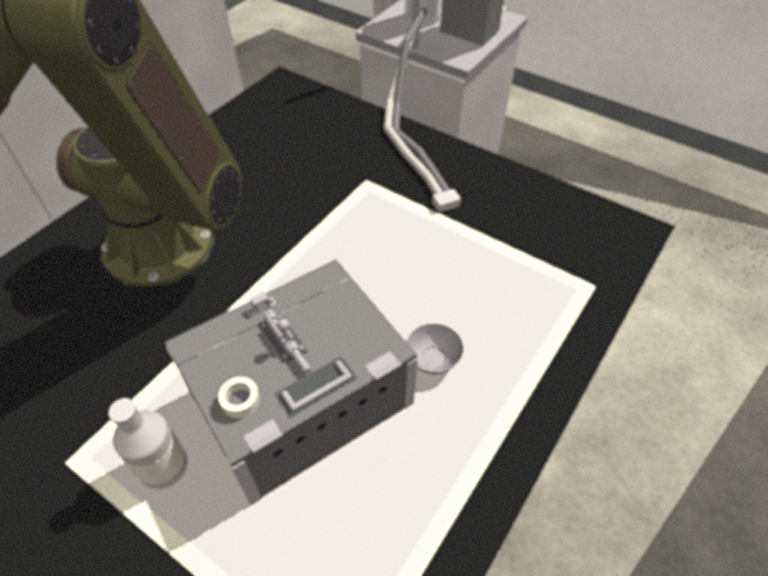

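View pics/top0.png

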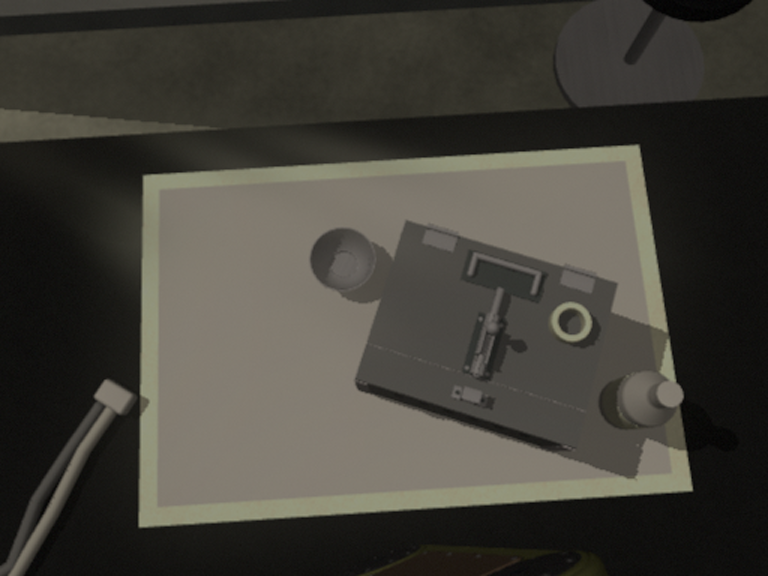

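Scene and top views agree. The box's front faces the robot and its left is +y. The bolt is in the middle, with the tape and bottle on the right and the bowl on the left. Next I'll fit the box pose from depth and enlarge the bolt.

```bash
python3 - <<'E'
from h import *
for n in('top','scene'):
    c=load(n); P=cloud(c).reshape(-1,3)
    m=(abs(P[:,2]-.175)<.008)&(P[:,0]>.2)&(P[:,0]<.8)&(abs(P[:,1])<.4)
    Q=P[m]; print(n,len(Q),'zmed',np.median(Q[:,2]))
    im=np.zeros((1000,1000),np.uint8)
    ij=((Q[:,:2]-[.1,-.5])*1000).astype(int); im[ij[:,0],ij[:,1]]=255
    im=cv2.morphologyEx(im,cv2.MORPH_CLOSE,np.ones((9,9))); im=cv2.morphologyEx(im,cv2.MORPH_OPEN,np.ones((25,25)))
    cs,_=cv2.findContours(im,0,2); k=max(cs,key=cv2.contourArea)
    (a,b),s,an=cv2.minAreaRect(k); print('centre',b/1000+.1,a/1000-.5,s,an, [(y/1000+.1,x/1000-.5) for x,y in cv2.boxPoints(((a,b),s,an))])
    for (lo,hi) in((.213,.25),(.195,.213)):
        m=(P[:,2]>lo)&(P[:,2]<hi)&(P[:,0]>.3)&(P[:,0]<.62)&(abs(P[:,1]+.05)<.12)
        print(lo,m.sum(),P[m].mean(0).round(4),P[m].min(0).round(4),P[m].max(0).round(4))
c=load('top'); save(c,'top1',(290,175,370,275),6)
c=load('scene'); save(c,'sc1',(150,185,250,265),8)
E
```

```text
top 15822 zmed 0.17604936266464954
centre 0.5338935546875 -0.12276788330078126 (340.986083984375, 264.90899658203125) 20.94746971130371 [(np.float32(0.59664065), np.float32(-0.32934687)), (np.float32(0.3492399), np.float32(-0.23463872)), (np.float32(0.47114643), np.float32(0.083811104)), (np.float32(0.7185473), np.float32(-0.01089704))]
0.213 68 [ 0.5249 -0.1177  0.2416] [ 0.5164 -0.1287  0.2324] [ 0.534  -0.1089  0.2485]
0.195 401 [ 0.4931 -0.106   0.2008] [ 0.4232 -0.1458  0.195 ] [ 0.5899 -0.0699  0.2095]
scene 11027 zmed 0.17530093057064888
centre 0.5338452453613282 -0.12204913330078127 (341.6968078613281, 266.4853820800781) 20.931276321411133 [(np.float32(0.59725994), np.float32(-0.32922387)), (np.float32(0.34836006), np.float32(-0.23402253)), (np.float32(0.47043055), np.float32(0.085125625)), (np.float32(0.7193305), np.float32(-0.010075748))]
0.213 58 [ 0.5295 -0.121   0.2376] [ 0.5193 -0.1294  0.2143] [ 0.5361 -0.1114  0.2448]
0.195 271 [ 0.4995 -0.1097  0.2006] [ 0.423  -0.1468  0.195 ] [ 0.5934 -0.0694  0.2128]
```

View pics/top1.png

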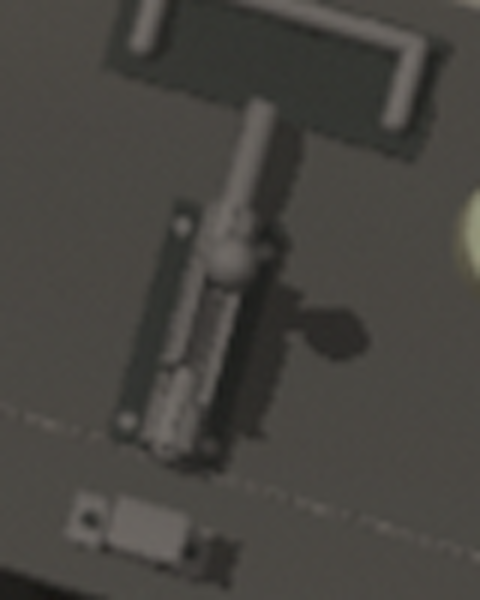

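View pics/sc1.png

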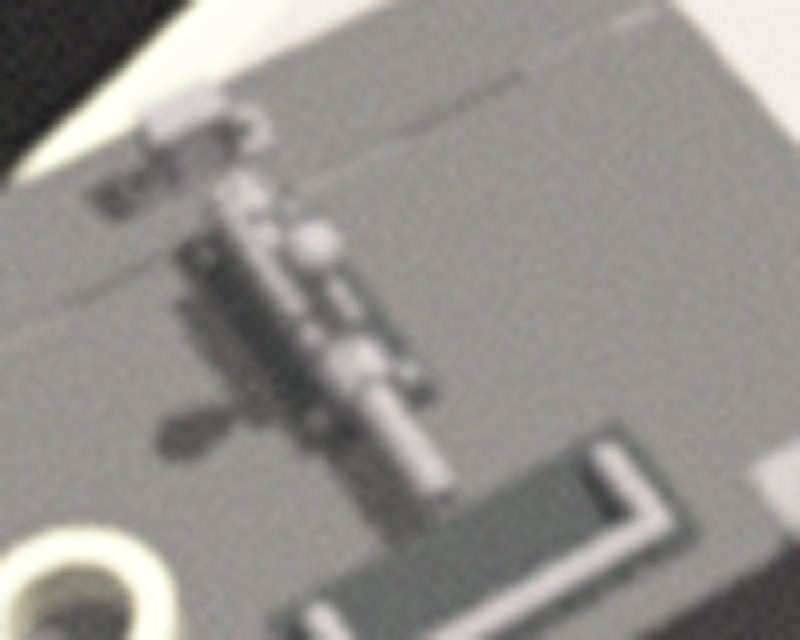

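Crop readings: the knob ball is at (328.7, 218) in the top image and (189.4, 215.4) in the scene image. The dark slot runs forward from it to about (321, 236), and the keep is at (315, 263). I'll check these against the box frame.

```bash
cat >> h.py <<'E'
YAW=np.radians(-20.94); C0=np.array([.5339,-.1224])
RB=np.array([[np.cos(YAW),-np.sin(YAW)],[np.sin(YAW),np.cos(YAW)]])
def tobox(p): p=np.array(p); return np.r_[RB.T@(p[:2]-C0),p[2]]
def toworld(p): p=np.array(p); return np.r_[RB@p[:2]+C0,p[2]]
E
python3 - <<'E'
from h import *
t=load('top'); s=load('scene')
T=lambda x,y:(290+x/6-.4,175+y/6-.4); S=lambda x,y:(150+x/8-.4,185+y/8-.4)
for n,c,uv,z in(('knob t',t,T(232,258),.234),('knob s',s,S(315,243),.234),('slotend t',t,T(188,370),.203),('barrel front t',t,T(170,445),.197),('barrel rear t',t,T(236,210),.197),('rod tail t',t,T(262,100),.195),('keep t',t,T(148,528),.203),('keep s',s,S(185,112),.203),('barrel front s',s,S(235,190),.197),('rod tail s',s,S(437,487),.195),('barrel rear s',s,S(358,360),.2)):
    print(n,np.round(uv,1),pz(c,*uv,z).round(4),tobox(pz(c,*uv,z)).round(4))
e1,d1,e2,d2=np.array(t['eye']),ray(t,*T(232,258)),np.array(s['eye']),ray(s,*S(315,243))
k=np.linalg.lstsq(np.c_[d1,-d2],e2-e1,rcond=None)[0]; print((e1+k[0]*d1),(e2+k[1]*d2), tobox(e1+k[0]*d1))
st=monitor.state(); print(R.from_rotvec(st['tcp_rot']).as_matrix().round(3))
for z in(.012,): pass
P=cloud(t).reshape(-1,3);B=np.array([tobox(p) for p in P[(P[:,2]>.183)&(P[:,2]<.3)&(abs(P[:,0]-.5)<.2)&(abs(P[:,1]+.1)<.2)]])
print('tall stuff',B[abs(B[:,1])<.03].min(0).round(3),B[abs(B[:,1])<.03].max(0).round(3))
E
```

```text
knob t [328.3 217.6] [ 0.5268 -0.119   0.234 ] [-0.0079  0.0007  0.234 ]
knob s [189. 215.] [ 0.5251 -0.1144  0.234 ] [-0.0111  0.0044  0.234 ]
slotend t [320.9 236.3] [ 0.4915 -0.1038  0.203 ] [-0.0462  0.0022  0.203 ]
barrel front t [317.9 248.8] [ 0.4653 -0.0955  0.197 ] [-0.0737  0.0006  0.197 ]
barrel rear t [328.9 209.6] [ 0.5507 -0.1281  0.197 ] [0.0178 0.0007 0.197 ]
rod tail t [333.3 191.3] [ 0.5924 -0.1424  0.195 ] [0.0617 0.0023 0.195 ]
keep t [314.3 262.6] [ 0.4354 -0.084   0.203 ] [-0.1057  0.0007  0.203 ]
keep s [172.7 198.6] [ 0.438  -0.0839  0.203 ] [-0.1033  0.0017  0.203 ]
barrel front s [179.  208.4] [ 0.4688 -0.0956  0.197 ] [-0.0704  0.0017  0.197 ]
rod tail s [204.2 245.5] [ 0.5918 -0.1439  0.195 ] [0.0618 0.0006 0.195 ]
barrel rear s [194.4 229.6] [ 0.5453 -0.1246  0.2   ] [0.0115 0.002  0.2   ]
[ 0.52606789 -0.11826386  0.23839969] [ 0.52763918 -0.11641596  0.23835974] [-0.00879306  0.00106385  0.23839969]
[[ 0.941  0.337 -0.   ]
 [ 0.337 -0.941  0.001]
 [ 0.    -0.001 -1.   ]]
tall stuff [-0.115 -0.03   0.183] [0.108 0.03  0.248]
```

Knob at box (-0.009, 0.001), z ≈ 0.236. That matches the expected 0.234, and the keep and barrel positions agree too. Now I'll raise the arm, shut the fingers and align the tool with the box.

```bash
python3 -m pendant '[[0,0,-0.2,0.8],[0,0,-0.2,0.8],[0,0,-0.2,0.8],[0,0,-0.2,0.8],[0,0,0,0.86],[0,0,0,0]]' 0 20
cat > g.py <<'E'
import sys
from h import *
st=monitor.state(); p=st['tcp_pos']; M=R.from_rotvec(st['tcp_rot']).as_matrix()
print('t',round(float(st['clock']),2),'box',(tobox(p)*1000).round(1),'F box',np.r_[RB.T@st['contact_force'][:2],st['contact_force'][2]].round(1),'yaw err',np.degrees(np.arctan2(M[1,0],M[0,0])-YAW).round(2),'tilt',M[:,2].round(3),'w',round(float(st['width']),4))
if len(sys.argv)>1:
    t=toworld([float(a)/1000 for a in sys.argv[1:4]]); print('tool shift (x0.1m)',(M.T@(t-p)*10).round(3))
E
python3 g.py 25 1 300
```

```text
clock: 0.85
tcp_pos: [0.1854, -0.5177, 0.311]
tcp_rot: [-3.089, 0.568, 0.0]
contact_force: [0.1, 1.4, -0.3]
width: -0.0
t 0.85 box [-184.2 -493.8  311. ] F box [-0.4  1.3 -0.3] yaw err 0.09 tilt [-0.     0.001 -1.   ] w -0.0
tool shift (x0.1m) [ 2.1   -4.944  0.112]
```

```bash
python3 -m pendant '[[0.2,-0.48,0,0],[0.21,-0.5,0,0],[0.21,-0.5,0,0],[0.21,-0.5,0,0],[0.21,-0.5,0,0],[0.21,-0.5,0,0],[0.21,-0.5,0,0],[0.21,-0.49,0,0],[0.21,-0.49,0,0],[0.21,-0.48,0,0]]' >/dev/null; python3 -m pendant '[[0,0,0,0],[0,0,0,0]]'; python3 g.py 25 1 222
```

```text
clock: 2.35
tcp_pos: [0.5566, -0.1311, 0.3108]
tcp_rot: [3.09, -0.566, -0.002]
contact_force: [0.3, 0.6, -0.6]
width: -0.0001
t 2.35 box [ 24.3  -0.  310.8] F box [ 0.   0.7 -0.6] yaw err 0.18 tilt [-0.001  0.    -1.   ] w -0.0001
tool shift (x0.1m) [ 0.008 -0.01   0.888]
```

```bash
python3 -m pendant '[[0.02,-0.01,0.3,0],[0,0,0.3,0],[0,0,0.29,0],[0,0,0,0]]' >/dev/null; python3 g.py; python3 - <<'E'
from h import *
c=cam('scene'); a=c['frame'][160:280,130:260]; c2=cam('top'); b=c2['frame'][160:280,270,] if 0 else c2['frame'][160:280,270:390]
im=np.hstack([cv2.resize(x,None,fx=3.2,fy=4 if 0 else 3.2,interpolation=cv2.INTER_CUBIC) for x in(a,b)])[...,::-1]; cv2.imwrite('pics/p1.png',im); print(im.shape)
E
```

```text
t 2.85 box [2.560e+01 1.000e-01 2.208e+02] F box [ 0.7 -0.2  1.3] yaw err 0.02 tilt [-0.003  0.001 -1.   ] w 0.0001
(384, 800, 3)
```

View pics/p1.png

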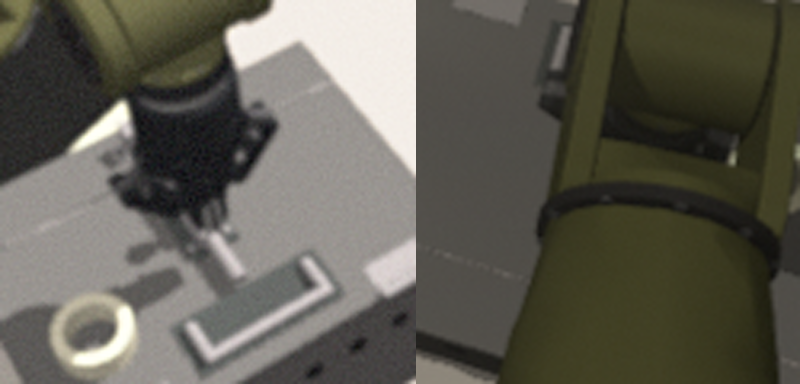

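The gripper hides the knob in both views, with the tool just behind it in line with the rod. From here I'll go by force. Pushing forward.

```bash
python3 -m pendant '[[-0.05,0,0,0],[-0.05,0,0,0],[-0.03,0,0,0],[0,0,0,0]]'|grep force >/dev/null; python3 g.py; python3 -m pendant '[[-0.04,0,0,0],[-0.04,0,0,0],[-0.04,0,0,0],[0,0,0,0]]' >/dev/null; python3 g.py;python3 -m pendant '[[-0.04,0,0,0],[-0.04,0,0,0],[-0.04,0,0,0],[0,0,0,0]]' >/dev/null; python3 g.py
```

```text
t 3.45 box [ 13.3   1.3 222.6] F box [-0.4  0.3 -0.6] yaw err 0.05 tilt [ 0. -0. -1.] w 0.0003
t 3.95 box [  1.2   1.3 222.4] F box [-0.2  1.  -0.7] yaw err 0.04 tilt [-0.  0. -1.] w 0.0003
t 4.45 box [-10.9   1.3 222.3] F box [ 0.2 -0.5  0.4] yaw err 0.04 tilt [-0.  0. -1.] w 0.0001
```

```bash
python3 -m pendant '[[-0.03,0,0,0],[-0.03,0,0,0]]' >/dev/null; python3 g.py; python3 - <<'E'
from h import *
c=cam('scene'); save(c,'p2',(150,180,250,260),8)
E
```

```text
t 4.7 box [-16.6   1.2 222.2] F box [3.2 0.3 0.7] yaw err 0.04 tilt [ 0. -0. -1.] w 0.0001
```

View pics/p2.png

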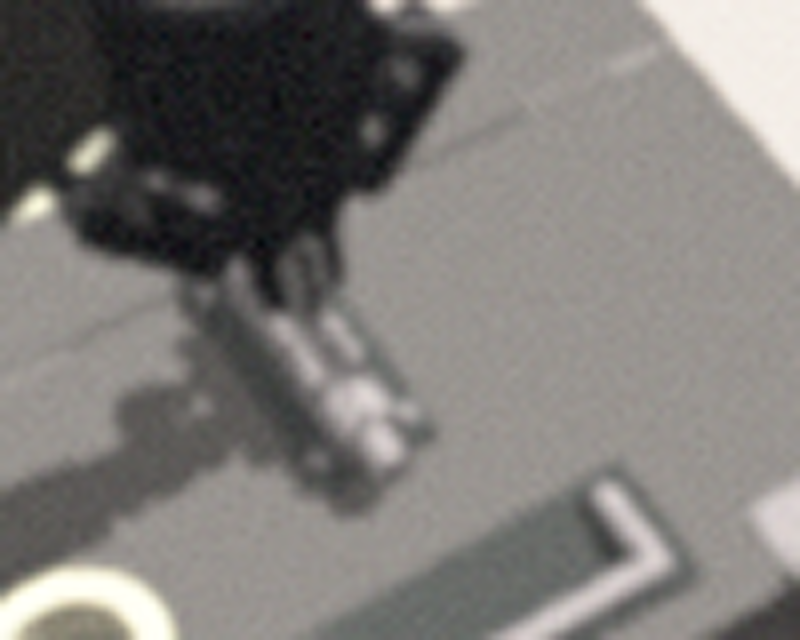

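The rod tail moved from (437, 487) to about (392, 458) in the crop, so the bolt is sliding at about 3 N. I'll continue.

```bash
python3 - <<'E'
from h import *
s=load('scene'); print(tobox(pz(s,150+392/8-.4,185+458/8-.4,.195)))
E
python3 -m pendant '[[-0.03,0,0,0],[-0.03,0,0,0]]' >/dev/null; python3 g.py; python3 -m pendant '[[-0.02,0,0,0],[-0.02,0,0,0]]' >/dev/null; python3 g.py; python3 -m pendant '[[-0.015,0,0,0],[-0.015,0,0,0]]' >/dev/null; python3 g.py
```

```text
[ 0.04519109 -0.00559597  0.195     ]
t 5.0 box [-22.7   1.3 222.3] F box [3.2 0.2 0.2] yaw err 0.04 tilt [ 0. -0. -1.] w -0.0001
t 5.25 box [-26.6   1.2 222.3] F box [2.2 0.6 0.4] yaw err 0.04 tilt [ 0.  0. -1.] w 0.0
t 5.5 box [-29.6   1.3 222.3] F box [3.2 0.5 0.3] yaw err 0.04 tilt [-0. -0. -1.] w 0.0
```

```bash
python3 -m pendant '[[-0.01,0,0,0],[-0.01,0,0,0]]' >/dev/null; python3 g.py; python3 -m pendant '[[-0.01,0,0,0],[-0.01,0,0,0]]' >/dev/null; python3 g.py; python3 -m pendant '[[-0.01,0,0,0],[-0.01,0,0,0]]' >/dev/null; python3 g.py;  python3 -m pendant '[[-0.01,0,0,0],[-0.01,0,0,0]]' >/dev/null; python3 g.py
```

```text
t 5.75 box [-31.6   1.2 222.3] F box [ 1.3  1.2 -0.2] yaw err 0.04 tilt [-0.  0. -1.] w 0.0001
t 6.0 box [-32.5   1.3 222.6] F box [16.2  1.4 -3.6] yaw err 0.03 tilt [ 0.003 -0.001 -1.   ] w 0.0002
t 6.25 box [-33.8   1.3 222.9] F box [18.8  1.2 -1.4] yaw err 0.03 tilt [ 0.005 -0.002 -1.   ] w -0.0005
t 6.5 box [-35.4   1.2 223.4] F box [18.6  0.4  2. ] yaw err 0.02 tilt [ 0.006 -0.002 -1.   ] w 0.0
```

The end stop showed at tool x ≈ -32. The force then levelled off near 19 N, so the box may have crept a millimetre or two. I'll back off, rise clear and look.

```bash
python3 -m pendant '[[0.05,0,0,0],[0.1,0,0,0],[0.1,0,-0.3,0],[0,0,-0.4,0],[0.3,0.3,0,0],[0.3,0.4,0,0],[0.3,0.5,0,0],[0,0.5,0,0],[0,0,0,0]]' >/dev/null; python3 g.py; python3 - <<'E'
from h import *
o={n:load(n) for n in('top','scene')}
for n in('top','scene'):
    c=cam(n); f=o[n] if n=='top' else None
    P=cloud(c).reshape(-1,3); m=(P[:,2]>.213)&(P[:,2]<.25); B=np.array([tobox(p) for p in P[m]]); B=B[(abs(B[:,1])<.02)&(B[:,0]<.02)&(B[:,0]>-.09)]
    print(n,len(B),B.mean(0) if len(B) else '')
    Q=P[abs(P[:,2]-.175)<.008]; im=np.zeros((1000,1000),np.uint8); ij=((Q[:,:2]-[.1,-.5])*1000).astype(int); ij=ij[((ij>=0)&(ij<1000)).all(1)]; im[ij[:,0],ij[:,1]]=255
    im=cv2.morphologyEx(im,cv2.MORPH_CLOSE,np.ones((9,9))); im=cv2.morphologyEx(im,cv2.MORPH_OPEN,np.ones((25,25)))
    k=max(cv2.findContours(im,0,2)[0],key=cv2.contourArea); (a,b),s,an=cv2.minAreaRect(k); print(b/1000+.1,a/1000-.5,s,an)
a=load('scene')['frame'][165:265,145:265]; b=load('top')['frame'][190:290,280:380]
im=np.hstack([cv2.resize(x,None,fx=3.6,fy=3.6,interpolation=cv2.INTER_CUBIC) for x in(a,b)])[...,::-1]; cv2.imwrite('pics/p3.png',im)
E
```

```text
t 7.62 box [  77.4 -171.8  291.3] F box [ 0.1  0.9 -0.4] yaw err -0.18 tilt [-0.002  0.001 -1.   ] w -0.0001
top 68 [-0.05322829  0.00118381  0.24156768]
0.5337448425292969 -0.12286340332031248 (341.2454833984375, 264.6393737792969) 21.03750991821289
scene 59 [-0.04849852 -0.00082919  0.23684212]
0.5339096374511719 -0.12205120849609374 (341.5518493652344, 266.798828125) 20.99871826171875
```

View pics/p3.png

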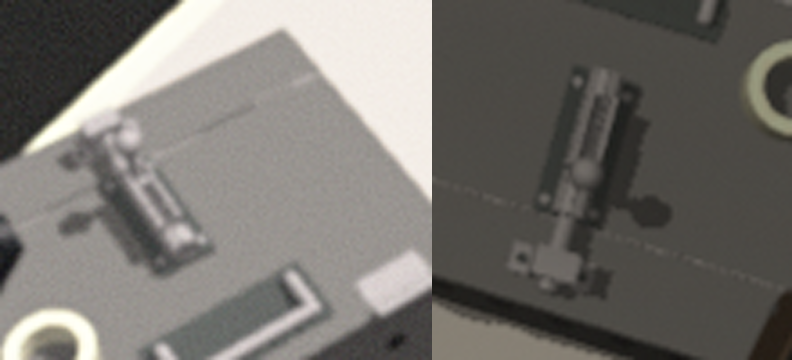

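The box hasn't moved (fits agree within 0.2 mm) and the lid is shut. The rod passes through the keep and the knob is at box x ≈ -52 mm, top crop (587, 172). Now I'll go to the knob's right side.

```bash
python3 g.py -51 -40 290; python3 -m pendant '[[-0.4,-0.4,0,0],[-0.4,-0.4,0,0],[-0.4,-0.4,0,0],[-0.08,-0.12,0,0],[0,0,0,0]]' >/dev/null; python3 g.py -51 -40 227
```

```text
t 7.72 box [  77.5 -168.8  291.9] F box [-0.3  0.4 -0.4] yaw err -0.0 tilt [-0.001  0.001 -1.   ] w -0.0001
tool shift (x0.1m) [-1.285 -1.288  0.021]
t 8.35 box [-50.5 -35.7 292.8] F box [ 0.3  0.4 -0.1] yaw err 0.17 tilt [ 0.001 -0.    -1.   ] w 0.0001
tool shift (x0.1m) [-0.005  0.043  0.658]
```

```bash
python3 -m pendant '[[0,0.06,0.3,0],[0,0,0.35,0],[0,0,0,0],[0,0,0,0]]' >/dev/null; python3 g.py; for i in 1; do python3 -m pendant '[[0,-0.04,0,0],[0,-0.04,0,0]]' >/dev/null; python3 g.py;  python3 -m pendant '[[0,-0.03,0,0],[0,-0.03,0,0]]' >/dev/null; python3 g.py; python3 -m pendant '[[0,-0.03,0,0],[0,-0.03,0,0]]' >/dev/null; python3 g.py; done
```

```text
t 8.85 box [-49.6 -43.1 228.5] F box [0.1 0.2 0.5] yaw err 0.02 tilt [ 0.001 -0.    -1.   ] w 0.0001
t 9.1 box [-50.2 -34.5 228.1] F box [-0.6  0.4  0.3] yaw err 0.04 tilt [ 0.001 -0.    -1.   ] w -0.0001
t 9.35 box [-50.5 -28.5 227.5] F box [ 0.9 -0.3  0.1] yaw err 0.05 tilt [ 0. -0. -1.] w -0.0
t 9.6 box [-50.5 -22.6 227.3] F box [0.3 1.  0.1] yaw err 0.04 tilt [-0.  0. -1.] w -0.0001
```

```bash
for i in 1; do python3 -m pendant '[[0,-0.03,0,0],[0,-0.02,0,0]]' >/dev/null; python3 g.py;  python3 -m pendant '[[0,-0.02,0,0],[0,-0.02,0,0]]' >/dev/null; python3 g.py; python3 -m pendant '[[0,-0.02,0,0],[0,-0.02,0,0]]' >/dev/null; python3 g.py; done
```

```text
t 9.85 box [-50.4 -17.6 227.4] F box [-0.9 -1.8  1.1] yaw err 0.04 tilt [ 0. -0. -1.] w 0.0001
t 10.1 box [-50.5 -13.7 227.3] F box [ 0.2 -0.3  0.4] yaw err 0.03 tilt [ 0. -0. -1.] w -0.0004
t 10.35 box [-50.5  -9.7 227.3] F box [-0.1 -0.7  1.9] yaw err 0.04 tilt [-0. -0. -1.] w 0.0004
```

```bash
for i in 1; do python3 -m pendant '[[0,-0.02,0,0],[0,-0.02,0.01,0]]' >/dev/null; python3 g.py;  python3 -m pendant '[[0,-0.02,0.01,0],[0,-0.02,0.01,0]]' >/dev/null; python3 g.py; python3 -m pendant '[[0,-0.03,0.01,0],[0,-0.03,0.02,0]]' >/dev/null; python3 g.py; done;python3 - <<'E'
from h import *
c=cam('scene'); save(c,'p4',(145,165,245,240),8)
E
```

```text
t 10.6 box [-50.5  -5.6 226.2] F box [ 0.  -0.9 -0.1] yaw err 0.04 tilt [ 0.  0. -1.] w 0.0001
t 10.85 box [-50.5  -1.6 224.2] F box [ 0.6 -0.4  1.4] yaw err 0.04 tilt [-0.  0. -1.] w 0.0002
t 11.1 box [-50.5   4.5 221.2] F box [ 0.5  0.4 -0.5] yaw err 0.04 tilt [ 0.  0. -1.] w 0.0
```

View pics/p4.png

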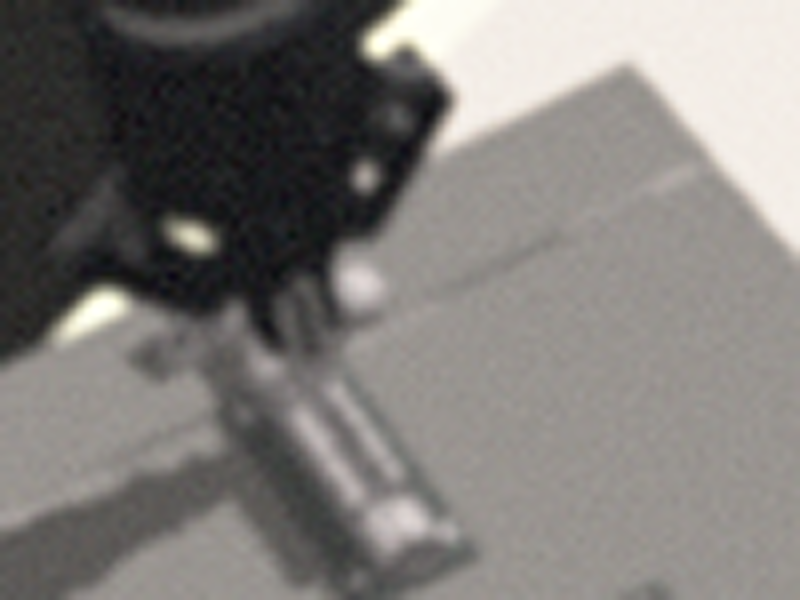

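The ball is at (358, 285) in the crop, leaning left just ahead of the fingertip. It is past the 0.2 rad limit, so the bolt is home. I'll continue along the arc.

```bash
python3 - <<'E'
from h import *
s=load('scene')
for z in(.234,.227,.22,.21): print(z,(tobox(pz(s,189.35,200.2,z))*1000).round(1))
E
for i in 1; do python3 -m pendant '[[0,-0.03,0.01,0],[0,-0.03,0.01,0]]' >/dev/null; python3 g.py;  python3 -m pendant '[[0,-0.03,0.01,0],[0,-0.03,0.02,0]]' >/dev/null; python3 g.py; python3 -m pendant '[[0,-0.025,0.015,0],[0,-0.025,0.02,0]]' >/dev/null; python3 g.py; done;python3 - <<'E'
from h import *
c=cam('scene'); save(c,'p5',(145,165,245,240),8)
E
```

```text
0.234 [-50.6  26.8 234. ]
0.227 [-55.9  28.7 227. ]
0.22 [-61.2  30.5 220. ]
0.21 [-68.8  33.1 210. ]
t 11.4 box [-50.6  10.4 219.1] F box [-0.4 -1.4  0.2] yaw err 0.03 tilt [-0.  0. -1.] w 0.0
t 11.65 box [-50.5  16.5 216.2] F box [ 0.3 -1.8 -0.5] yaw err 0.04 tilt [ 0. -0. -1.] w 0.0004
t 11.9 box [-50.5  21.4 212.7] F box [ 0.1 -1.1 -0.5] yaw err 0.04 tilt [ 0.  0. -1.] w 0.0
```

View pics/p5.png

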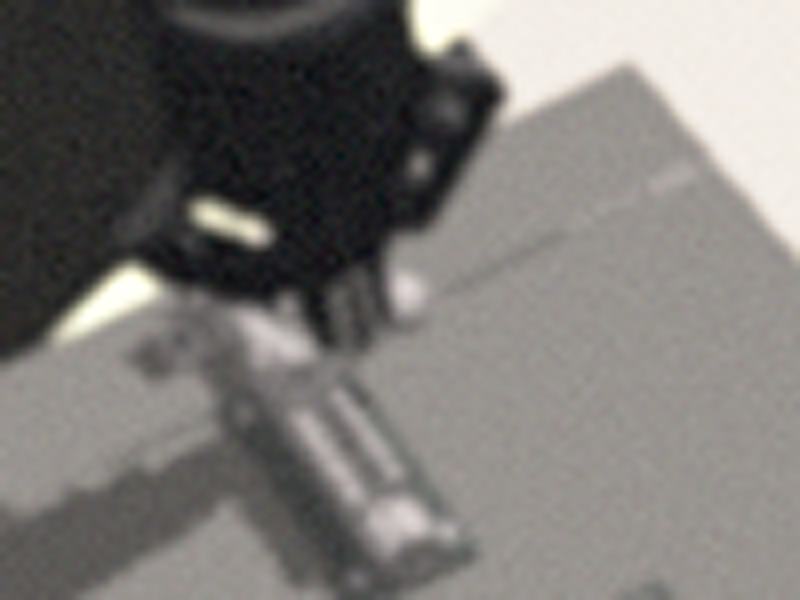

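```bash
python3 - <<'E'
from h import *
s=load('scene')
for z in(.225,.215,.21,.205): print(z,(tobox(pz(s,145+405/8-.4,165+292/8-.4,z))*1000).round(1))
E
```

```text
0.225 [-46.5  40.  225. ]
0.215 [-54.   42.8 215. ]
0.21 [-57.7  44.2 210. ]
0.205 [-61.4  45.5 205. ]
```

Handle is now about 1.0 rad over, with the ball at y ≈ 39 and z ≈ 0.213. I'll rise, move over the ball and press it down along the last of the arc.

```bash
python3 -m pendant '[[0,0.05,0,0],[0,0,-0.1,0],[0,0,-0.1,0],[0,-0.1,0,0],[0,-0.1,0,0],[0,0,0,0]]' >/dev/null; python3 g.py; python3 -m pendant '[[0,-0.01,0.03,0],[0,-0.01,0.03,0],[0,-0.01,0.02,0]]' >/dev/null; python3 g.py; python3 -m pendant '[[0,-0.01,0.02,0],[0,-0.01,0.02,0]]' >/dev/null; python3 g.py;  python3 -m pendant '[[0,-0.01,0.02,0],[0,-0.01,0.02,0]]' >/dev/null; python3 g.py
```

```text
t 12.7 box [-50.7  37.1 232.4] F box [-0.7 -0.5 -0.5] yaw err 0.11 tilt [-0.001  0.    -1.   ] w -0.0
t 13.07 box [-50.6  39.2 224.4] F box [0.2 0.2 0.4] yaw err 0.03 tilt [-0.  0. -1.] w 0.0001
t 13.32 box [-50.5  41.4 220.8] F box [0.1 2.1 1.6] yaw err 0.03 tilt [ 0.  0. -1.] w -0.0001
t 13.57 box [-50.5  43.4 216.7] F box [1.1 0.4 1.1] yaw err 0.04 tilt [ 0.  0. -1.] w -0.0
```

```bash
python3 -m pendant '[[0,0,0.02,0],[0,-0.01,0.02,0]]' >/dev/null; python3 g.py; python3 -m pendant '[[0,0,0.02,0],[0,0,0.02,0]]' >/dev/null; python3 g.py;  python3 -m pendant '[[0,0,0.02,0],[0,0,0.01,0]]' >/dev/null; python3 g.py;python3 -m pendant '[[0,0,0.01,0]]' >/dev/null; python3 g.py
```

```text
t 13.82 box [-50.6  44.2 212.6] F box [0.2 1.1 0.6] yaw err 0.03 tilt [-0. -0. -1.] w 0.0001
t 14.07 box [-50.5  44.2 208.6] F box [0.1 1.1 1.4] yaw err 0.04 tilt [-0.  0. -1.] w -0.0001
t 14.32 box [-50.6  44.2 205.6] F box [-0.2  0.1  0.7] yaw err 0.04 tilt [-0.  0. -1.] w -0.0001
t 14.45 box [-50.5  44.2 204.7] F box [-0.   1.4  0.5] yaw err 0.04 tilt [ 0.  0. -1.] w 0.0004
```

Expected end is around z ≈ 0.202. I'll press in 1 mm rows until the force rises.

```bash
for i in 1; do python3 -m pendant '[[0,0,0.01,0]]' >/dev/null; python3 g.py;python3 -m pendant '[[0,0,0.01,0]]' >/dev/null; python3 g.py; python3 -m pendant '[[0,0,0.01,0]]' >/dev/null; python3 g.py; python3 -m pendant '[[0,0,0.005,0]]' >/dev/null; python3 g.py; done
```

```text
t 14.57 box [-50.5  44.2 203.7] F box [-0.4 -0.1  0.1] yaw err 0.04 tilt [ 0. -0. -1.] w 0.0
t 14.7 box [-50.5  44.2 202.7] F box [-0.1  0.6 -0.1] yaw err 0.04 tilt [ 0.  0. -1.] w -0.0001
t 14.82 box [-50.5  44.3 201.8] F box [0.1 0.4 4. ] yaw err 0.04 tilt [ 0.  0. -1.] w -0.0001
t 14.95 box [-50.4  44.3 201.6] F box [-1.2 -0.4  6.9] yaw err 0.04 tilt [ 0.001 -0.    -1.   ] w 0.0005
```

```bash
python3 -m pendant '[[0,0,0.005,0],[0,0,0,0]]' >/dev/null; python3 g.py; python3 -m pendant '[[0,0,-0.1,0],[0,0,-0.4,0],[0,0,-0.5,0],[0.2,0.5,-0.3,0],[0.2,0.5,0,0],[0.2,0.5,0,0],[0.2,0.5,0,0],[0,0.5,0,0],[0,0.4,0,0],[0,0,0,0]]' >/dev/null; python3 g.py; python3 - <<'E'
from h import *
for n in('top','scene'):
    c=cam(n); P=cloud(c).reshape(-1,3)
    B=(P[:,:2]-C0)@RB; m=(abs(B[:,1]-.045)<.014)&(abs(B[:,0]+.05)<.018)&(P[:,2]>.183)&(P[:,2]<.25); print(n,'knob',m.sum(),np.c_[B,P[:,2]][m].mean(0).round(4),P[m][:,2].max(), 'above',((P[:,2]>.21)&(P[:,2]<.26)&(abs(B[:,1])<.06)&(abs(B[:,0]+.03)<.05)).sum())
    Q=P[abs(P[:,2]-.175)<.008]; im=np.zeros((1000,1000),np.uint8); ij=((Q[:,:2]-[.1,-.5])*1000).astype(int); ij=ij[((ij>=0)&(ij<1000)).all(1)]; im[ij[:,0],ij[:,1]]=255
    im=cv2.morphologyEx(im,cv2.MORPH_CLOSE,np.ones((9,9))); im=cv2.morphologyEx(im,cv2.MORPH_OPEN,np.ones((25,25)))
    k=max(cv2.findContours(im,0,2)[0],key=cv2.contourArea); (a,b),s,an=cv2.minAreaRect(k); print(b/1000+.1,a/1000-.5,s,an)
a=load('scene')['frame'][155:275,145:265]; b=load('top')['frame'][175:295,270:390]
im=np.hstack([cv2.resize(x,None,fx=3.3,fy=3.3,interpolation=cv2.INTER_CUBIC) for x in(a,b)])[...,::-1]; cv2.imwrite('pics/p6.png',im)
E
```

```text
t 15.2 box [-50.4  44.3 201.5] F box [-2.6  0.9  7. ] yaw err 0.04 tilt [ 0.001 -0.    -1.   ] w -0.0002
t 16.45 box [  29.2 -248.1  330.6] F box [ 0.5  0.1 -0.3] yaw err -0.15 tilt [-0.001  0.    -1.   ] w 0.0001
top knob 72 [-0.0535  0.0442  0.1991] 0.20494939386669353 above 0
0.5334322509765625 -0.12311941528320314 (341.9116516113281, 264.33892822265625) 20.969823837280273
scene knob 52 [-0.0487  0.0436  0.1969] 0.2037185628936613 above 0
0.5338971862792968 -0.12223162841796875 (340.91357421875, 267.5103454589844) 20.96571159362793
```

View pics/p6.png

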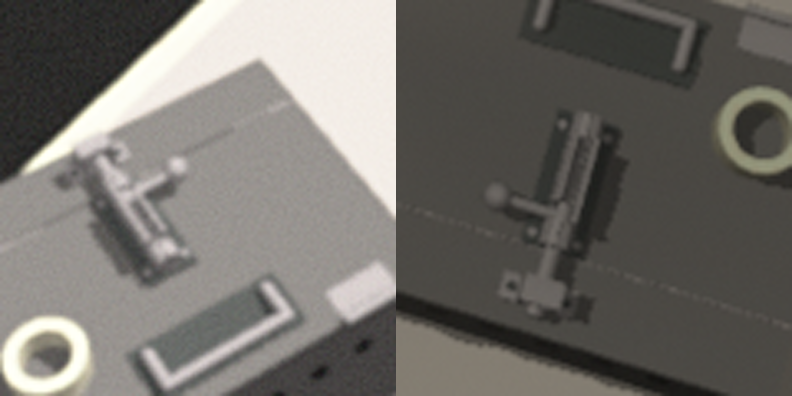

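The knob lies fully over to the left, at (178, 165) in the scene half and (495, 195) in the top half. The rod is through the keep, the lid is flush, and the hand is clear. Handing in.

```bash
python3 -c "
from plant import workorder; print(workorder.close_job())"
```

```text
the job is handed in; nothing more can be done
None
```

The box is bolted and the job is handed in, at about 16.5 s of the 51 s allowed. I used only closed-finger pushes: the knob forward along its slot to the end stop, then over to the left from its right side, then down into the notch from above.

**Bolt and handle:**
- The rod shows through the keep in the last picture.
- The knob lies 44 mm to the left of the rod.
- The downward push met its stop at tip z ≈ 0.2015 with 7 N. The given sizes put the top of the ball there at 0.202 with the handle fully down.

**Box, lid and hand:**
- The box pose fits from before and after agree within about 1 mm.
- The lid is flush.
- The hand finished clear at z = 0.33 with no contact force.

**Less certain:**
- At the forward stop the force rose to 19 N and held there while the tool moved about 3 mm further. I suspected the box had slid, but the box fits showed no movement beyond their noise.
- The two cameras differ by about 5 mm on the knob's position along the box (-53 against -49 mm), so I relied on the stop and on the handle turning freely past 0.2 rad.
- In the last pictures the tape looked in place; I did not re-measure the tape, bottle or bowl.

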